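# Last domino into its tray bay, then hold the self-closing drawer open

## Robot

A 7-joint arm with a two-finger parallel gripper is mounted at the origin on the work surface. World frame = base frame: x ahead of the robot, y to its left, z up, the work surface at z = 0. Lengths are in m, angles in rad, forces in N, time in s.
With the tool pointing down it reaches from about 0.4 to 0.85 m from the base axis. Payload 10.4 kg.
Tool frame: the origin (TCP) lies at the very end of the fingers, on their centre line; the grasp point (between the pads) lies 19 mm behind it; z points along the fingers, y is the line along which they close (so a half turn about z gives the same grasp; the last joint's range is limited). The gripper opens to 87 mm and grips with 3 to 60 N. Pads are 19 mm wide; open, the fingers measure 117 mm over their backs; the gripper's body (75 mm by 190 mm) begins 51 mm behind the grasp point.
Start: joints at [1.169, 0.332, -0.065, 1.46, 0.022, 1.35, -0.088], TCP at [0.231, -0.581, 0.184] pointing down, gripper open.
Joint ranges: [-2.6, 2.6], [-0.5, 2.12], [-1.47, 1.34], [0.16, 2.42], [-1.27, 4.41], [0.06, 2.06], [-2.6, 2.6]. Speed limits (rad/s): [2.22, 2.22, 2.79, 2.79, 3.14, 3.14, 3.14].

## Interface

Orientations are given as a unit quaternion [x, y, z, w].
In Python, from bench import * gives the robot as it stands.
- The arm moves only by the tool carry_out, never from a script. Its argument "deltas" is a list of rows, each an object with "hand": the finger opening in mm, from 0 to 87; "dp": the shift along the tool's x, y, z each as a share of 250 mm, from -1 to 1, a list of three; "spin": the turn about the tool's z as a share of pi rad, from -1 to 1. In form: [{"hand": hand, "dp": [dx, dy, dz], "spin": spin}, ...]. A call has 1 to 20 rows; each row is the pose to reach, as a shift and turn from the pose commanded when the call began, along the tool's axes at that moment, turning the shorter way round; what a row does not reach only later rows make up. A row lasts 1/10 s, in which the tool goes at most 50 mm and 8.59 degrees, less where a joint would pass 70% of its speed; a pose out of reach is approached as far as the arm can. A call with a number of a shift or a turn outside -1 to 1 is refused whole. A call with a gripper value outside its range is refused whole. The fingers move at their own pace and stop on an object; "force" is the grip in N (left out, the last holds). Time passes only in rows, so rows that repeat a pose let the fingers close. It gives the time, the measured TCP pose, the force, the opening and the grip force at its end, in the units of the state.
- read_state(): the state, without advancing time (a new reading comes with each control period).
- camera(name): name is "side" or "top" or "wrist"; returns the picture (480x640x3 uint8, red, green, blue); there is no depth.
- get_calibration(name): a dict with "fx", "fy", "cx", "cy" (pixels), "R" (3x3) and "t" (3): a world point X has camera coordinates R X + t; the wrist camera has in their place "mount" (4x4, takes a point from camera to tool coordinates, whose origin is the TCP and whose axes are the flange's). Camera axes: x right, y down, z forward; pixel columns grow to the right and rows downward; lengths in m; the calibration is good to about 2 mm. A picture is of the moment at which its call begins: read the wrist's pose just before it. get_calibration takes no time and is no camera call.
- close_job(): hands the job in; it is judged then, once.
The state is a dict: "time": time; "joint_positions": joint angles; "joint_vel": joint speeds; "joint_torque": joint torques, N m; "ee_pos": TCP position; "eef_rot": TCP orientation; "ft_force": force on the tool from outside, world axes, zero at the start; "torque": the same for the moment, N m; "width": finger opening in m; "grip_force": force on a finger pad.
Only numpy, scipy, OpenCV 4.12 (cv2) and the standard library are available. Lean on these libraries where they do the work, as an engineer would, in place of code of your own. Each camera call takes 0.05 s, during which the arm holds its last target. There are 200 camera calls.

## Task

We are putting the dominoes away: lay the loose double six, face up, on the one stack in the tray that is a tile short, flat and square in its bay and level with the other stacks, and let go of it. Then take the knob of the spring-closing drawer under the table and pull the drawer out until the cross divider behind its front compartment is level with the edge of the table top, and finish while holding the knob with the drawer at that mark, so that I can lower the tray in. Leave the glass, the cup, the coaster and the die as they stand.

Things in the scene. Friction and masses are not known exactly. Their poses are not given: they have to be found in the camera images.
- hex: Hexagonal wooden table, sides 550 mm, top 18 mm thick and 66 mm above the robot's stand; it does not move. Origin: on the top surface, middle of the straight edge facing the robot. x points level from that edge into the table, y left along the edge, z up; the drawer slides out along -x. Turned up to 0.12 rad. In front of the drawer is free space down to the floor: the stand ends at world x = 0.30.
- drawer (a joint): How far the drawer is out, m: 0 = shut, end stop 0.15; 0.082 is the mark (middle of the divider below the table's edge). A spring always pulls it shut: 4 N when shut, 0.5 N more per cm, about 8 N at the mark, plus under 1 N of friction. Face 250 mm wide, 56 mm high, its top 19 mm below the table top, flush with the table's edge when shut.
- divider (a point): Middle of the top of the 8 mm thick cross divider in the drawer, 82 mm behind the drawer's face, 28 mm below the table top; it moves with the drawer and is hidden under the table top while shut. At the mark it is straight below the table's edge: x = 0 in the frame of hex.
- knob: Turned steel knob on the middle of the drawer's face, on a neck; it does not turn. Origin: on the face, on the knob's axis, 44 mm below the table top; x points into the drawer as for hex, so the knob sticks out 40 mm along -x.
- knob_grip (a point): Middle of the knob's round head, 28 mm in front of the drawer's face, 44 mm below the table top: the point to pinch from above, fingers left and right (closing along y of hex). The head is 26 mm in diameter 19 mm from the face, 28.5 mm here, 31 mm at 36 mm from the face, so a pinch does not slip off outward. Neck behind it 14 mm.
- tile: The loose domino, the double six: bone-white plastic, 48 x 24 x 9 mm, 18 to 29 g, lying face up (black pips) and flat on the table top, left or right of the tray. Origin: centre of its underside; x along the 48 mm length, y across, z up out of the face.
- tray: Dark wooden tray, 58 x 217 mm; it stays put. Origin: centre of its underside; x along the tiles' length, y along the row of seven bays, 30 mm apart. Six hold four flat tiles (top 40 mm above the table), the sixes' bay three. Bays 27 mm wide; dividers 3 mm thick, 36 mm long, 38 mm high, so tile ends stand free; rim there 20 mm high: fingers on a tile's ends pass outside the neighbours.
- gap (a point): The free place: centre of the top face of the three-tile stack, 31 mm above the table top, where the underside of the loose tile belongs; x along the length of the tile (either way round will do), z up. Which bay it is changes.
- coaster: A bystander, not needed; origin under its centre. Stainless steel disc, 92 mm across, 5 mm high.
- cup: A bystander, not needed; origin under its centre. Grey ceramic cup with a handle, 82 mm across, 85 mm high.
- glass: A bystander, not needed; origin under its centre. Empty amber glass, 80 mm across, 90 mm high.
- die: A bystander, not needed; origin under its centre. Small white die, 16 mm.
Not all that is in view belongs to the job. There is more than one size of the tile; the job needs the largest.

How it is judged:
By the outcome, as a careful person would: the job done as asked, in the order asked, and still so for the second after the job is handed in, while the arm keeps its last pose, push and grip.
It also fails if it takes over 51 s, if anything falls off the work surface, if the arm or the gripper's body presses on something with over 40 N, if the wrist force passes 120 N, or if a joint passes its speed limit or range.

## Working session

There is one attempt and no reset: what is moved stays moved. The work goes in short steps, Python scripts to look and compute and a tool call to move; the robot and the scene stay as the last step left them, time stands still between calls to the robot, and variables do not carry over. Pictures are saved under pics/ and viewed, at most 10 in all, crops included, and the job is handed in when it is done.

Besides the shell and the picture viewer there is one more tool, called after ">>>" as name([rows], argument=value, ...), one row to a line, values as JSON. carry_out: Moves the arm, as the interface text tells. Its arguments: {"type":"object","properties":{"deltas":{"type":"array","items":{"type":"object","properties":{"hand":{"type":"number"},"dp":{"type":"array","items":{"type":"number","minimum":-1,"maximum":1}},"spin":{"type":"number","minimum":-1,"maximum":1}}}},"force":{"type":"number"}},"required":["deltas"]}

```bash
mkdir -p pics; ls; python3 - <<'E'
from bench import *
import cv2
for n in("top","side"):
    cv2.imwrite(f"pics/{n}0.png",camera(n)[:,:,::-1]); c=get_calibration(n); print(n,{k:(v if not hasattr(v,'round') else v) for k,v in c.items()})
print(get_calibration("wrist")); s=read_state(); print(s)
E
```

```text
pics
top {'fx': 442.67671682978374, 'fy': 442.67671682978374, 'cx': 316.8106036473783, 'cy': 238.22314658687463, 'R': array([[-0.0056613 , -0.99991683, -0.01158803],
       [-0.99693589,  0.00654777, -0.07794847],
       [ 0.07801786,  0.01111124, -0.99689004]]), 't': array([0.06289376, 0.51221662, 0.96570184])}
side {'fx': 474.0305353895713, 'fy': 474.0305353895713, 'cx': 322.4542985088537, 'cy': 240.54648193206825, 'R': array([[-0.82585336, -0.56385471,  0.0058391 ],
       [-0.29455293,  0.42254249, -0.85714434],
       [ 0.4808376 , -0.70959546, -0.51504319]]), 't': array([0.44776886, 0.21439346, 0.79755702])}
{'fx': 386.8648224891872, 'fy': 386.8648224891872, 'cx': 321.9305856474053, 'cy': 241.42381111967765, 'mount': array([[-2.86347461e-04, -9.61591714e-01, -2.74483685e-01,
         7.48126759e-02],
       [ 9.99999641e-01, -4.94117872e-04,  6.87808796e-04,
         2.88047213e-04],
       [-7.97018533e-04, -2.74483390e-01,  9.61591511e-01,
        -2.00150718e-01],
       [ 0.00000000e+00,  0.00000000e+00,  0.00000000e+00,
         1.00000000e+00]])}
{'time': 0.1, 'joint_positions': array([ 1.1694068 ,  0.33281444, -0.06472236,  1.46085682,  0.02161941,
        1.34992105, -0.08847069]), 'joint_vel': array([-1.71047177e-03, -1.18308519e-03,  5.23616133e-05, -1.86304754e-03,
        3.30697395e-04, -1.97629221e-03,  1.82369687e-04]), 'joint_torque': array([ 1.55733109e-03, -6.24542856e+01,  2.49670947e-02, -3.90714884e+01,
       -6.13512495e-02,  3.65955848e-02,  9.13859435e-05]), 'ee_pos': array([ 0.23097283, -0.58031991,  0.18373024]), 'eef_rot': array([ 9.82111191e-01,  1.88300778e-01, -1.57532533e-04, -6.32325797e-04]), 'ft_force': array([0.5808445 , 0.56434392, 0.20025712]), 'torque': array([ 0.04808225, -0.03521023, -0.00626972]), 'grip_force': 0.0, 'width': 0.08673739643986964}
```

View pics/top0.png

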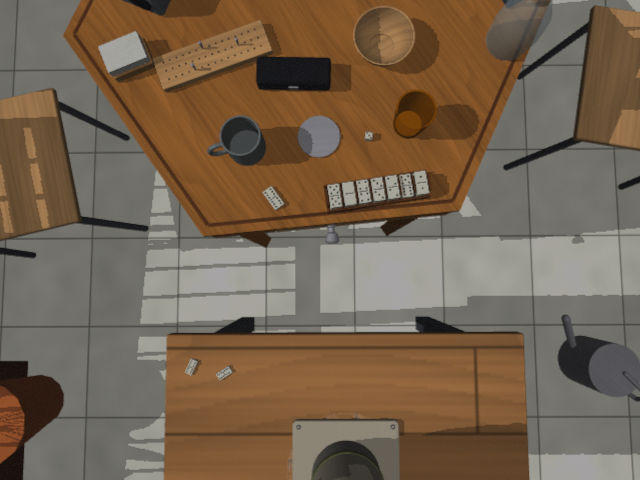

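View pics/side0.png

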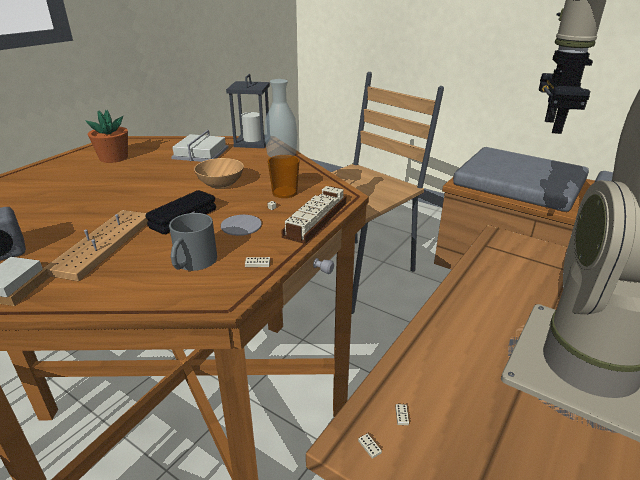

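Top view: candidates for the tile are (273,198) on the table left of the tray (largest), and two small ones on the stand at (192,367) and (224,373). I choose the one on the table. The tray is at (378,190) and the knob at (332,235).

```bash
cat > h.py <<'E'
from bench import *
import numpy as np, cv2
from scipy.spatial.transform import Rotation as Ro
def cam(name,s=None):
    c=get_calibration(name); K=np.array([[c['fx'],0,c['cx']],[0,c['fy'],c['cy']],[0,0,1]])
    if name!='wrist': return K,c['R'],c['t']
    T=np.eye(4);T[:3,:3]=Ro.from_quat(s['eef_rot']).as_matrix();T[:3,3]=s['ee_pos']
    M=np.linalg.inv(T@c['mount']); return K,M[:3,:3],M[:3,3]
def plane(C,px,z):
    K,R,t=C; px=np.atleast_2d(px).astype(float)
    d=(R.T@np.linalg.inv(K)@np.c_[px,np.ones(len(px))].T).T; o=-R.T@t
    return o+d*((z-o[2])/d[:,2])[:,None]
def proj(C,X):
    K,R,t=C; p=(K@(R@np.atleast_2d(X).T+t[:,None])).T; return p[:,:2]/p[:,2:]
def go(s,p,yaw=None):
    """dp shares & spin to put the TCP at p (world) with tool y axis along world yaw"""
    R=Ro.from_quat(s['eef_rot']).as_matrix(); d=R.T@(np.array(p)-s['ee_pos'])/.25
    sp=0
    if yaw is not None:
        v=R.T@[np.cos(yaw),np.sin(yaw),0]; a=np.arctan2(v[1],v[0])-np.pi/2
        sp=((a+np.pi/2)%np.pi-np.pi/2)/np.pi
    return d.round(4),round(sp,4)
E
python3 - <<'E'
from h import *
C=cam('top')
for n,p,z in [('tile',(273,198),.075),('tray',[(327,184),(430,172),(428,194),(329,208)],.106),('edge',[(205,235),(460,210)],.066),('knob',(332,237),.022),('others',[(240,135),(319,136),(410,118),(369,136)],.09)]:
    print(n,plane(C,p,z).round(3).tolist())
s=read_state(); R=Ro.from_quat(s['eef_rot']).as_matrix(); print(R.round(3))
E
```

```text
tile [[0.595, 0.152, 0.075]]
tray [[0.617, 0.037, 0.106], [0.641, -0.174, 0.106], [0.595, -0.169, 0.106], [0.568, 0.034, 0.106]]
edge [[0.517, 0.298, 0.066], [0.567, -0.246, 0.066]]
knob [[0.515, 0.026, 0.022]]
others [[0.727, 0.22, 0.09], [0.723, 0.053, 0.09], [0.76, -0.139, 0.09], [0.722, -0.052, 0.09]]
[[ 0.929  0.37  -0.001]
 [ 0.37  -0.929  0.001]
 [-0.    -0.001 -1.   ]]
```

>>> carry_out([
  {"hand": 87,"dp": [0.94,-0.92,-0.15],"spin": 0},
  {"hand": 87,"dp": [0.94,-0.92,-0.15],"spin": 0},
  {"hand": 87,"dp": [0.94,-0.92,-0.15],"spin": 0},
  {"hand": 87,"dp": [0.94,-0.92,-0.15],"spin": 0},
  {"hand": 87,"dp": [0.94,-0.92,-0.15],"spin": 0},
  {"hand": 87,"dp": [0.94,-0.92,-0.15],"spin": 0},
  {"hand": 87,"dp": [0.94,-0.92,-0.15],"spin": 0},
  {"hand": 87,"dp": [0.94,-0.92,-0.15],"spin": 0},
])

```text
time: 0.9
ee_pos: [0.3667, -0.276, 0.2227]
eef_rot: [0.981, 0.192, 0.001, 0.0]
ft_force: [-0.2, -0.8, -0.3]
width: 0.0869
grip_force: 0.0
```

>>> carry_out([
  {"hand": 87,"dp": [0.94,-0.92,-0.15],"spin": 0.09},
  {"hand": 87,"dp": [0.94,-0.92,-0.15],"spin": 0.09},
  {"hand": 87,"dp": [0.94,-0.92,-0.15],"spin": 0.09},
  {"hand": 87,"dp": [0.94,-0.92,-0.15],"spin": 0.09},
  {"hand": 87,"dp": [0.94,-0.92,-0.15],"spin": 0.09},
  {"hand": 87,"dp": [0.94,-0.92,-0.15],"spin": 0.09},
  {"hand": 87,"dp": [0.94,-0.92,-0.15],"spin": 0.09},
  {"hand": 87,"dp": [0.94,-0.92,-0.15],"spin": 0.09},
  {"hand": 87,"dp": [0.94,-0.92,-0.15],"spin": 0.09},
])

```text
time: 1.8
ee_pos: [0.4978, 0.0204, 0.2589]
eef_rot: [0.999, 0.049, -0.0, -0.0]
ft_force: [0.7, -1.4, -0.3]
width: 0.0869
grip_force: 0.0
```

```bash
python3 - <<'E'
from h import *
s=read_state(); im=camera('wrist'); cv2.imwrite("pics/w1.png",im[:,:,::-1]); np.save("w1.npy",[s],allow_pickle=True)
print(s['time'],s['ee_pos'],s['joint_positions'].round(2),s['eef_rot'],s['ft_force'])
E
```

```text
1.8 [0.4978087  0.02043926 0.25894445] [ 0.54  0.07 -0.69  1.64  0.04  1.46 -1.63] [ 9.98815989e-01  4.86459464e-02 -4.21346848e-04 -1.21887622e-04] [ 0.68401201 -1.40806326 -0.29204092]
```

View pics/w1.png

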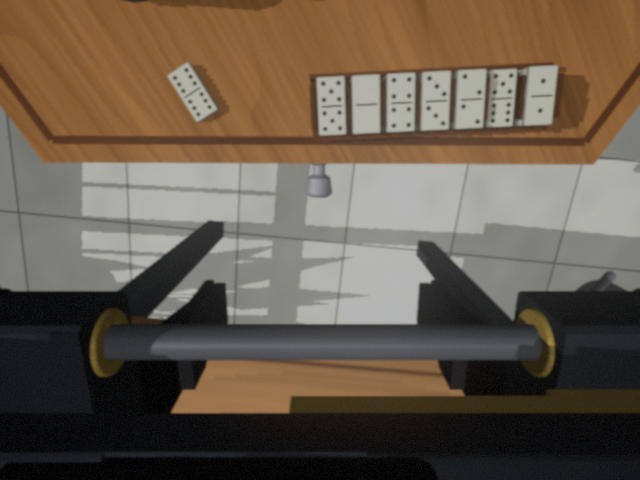

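The wrist view shows the double six at (192,92) alone on the table. The tray runs from (332,105) to (541,95). Its sixth bay, at (503,98), holds a lower, smaller-looking double six, so that is the gap. The knob is at (319,183).

```bash
cat >> h.py <<'E'
def whites(im,amin=300,v=150):
    hsv=cv2.cvtColor(im,cv2.COLOR_RGB2HSV); m=cv2.inRange(hsv,(0,0,v),(60,70,255))
    m=cv2.morphologyEx(m,cv2.MORPH_CLOSE,np.ones((3,3)))
    return [c for c in cv2.findContours(m,cv2.RETR_EXTERNAL,cv2.CHAIN_APPROX_NONE)[0] if cv2.contourArea(c)>amin]
def rect(C,c,z):
    X=plane(C,c[:,0,:]+0.0,z)[:,:2]
    (x,y),(w,h),a=cv2.minAreaRect((X*1000).astype(np.float32))
    if w<h: w,h,a=h,w,a+90
    return np.array([x,y,w,h,(a+90)%180-90])
E
python3 - <<'E'
from h import *
im=cv2.imread("pics/w1.png")[:,:,::-1].copy(); s=np.load("w1.npy",allow_pickle=True)[0]; C=cam('wrist',s)
for c in whites(im):
    x,y,w,h=cv2.boundingRect(c)
    if y>135: continue
    print((x,y,w,h), 'table',rect(C,c,.075).round(1),'stack',rect(C,c,.106).round(1),'gap',rect(C,c,.097).round(1)[:2])
# table edge line
g=cv2.cvtColor(im,cv2.COLOR_RGB2GRAY); hsv=cv2.cvtColor(im,cv2.COLOR_RGB2HSV)
E=[]
for u in list(range(100,300,10))+list(range(350,560,10)):
    r=np.where((hsv[140:185,u,1]>90))[0]; E.append((u,140+r.max()+.5) if len(r) else None)
E=np.array([e for e in E if e]);print(E[::5])
X=plane(C,E,.066); p=np.polyfit(X[:,1],X[:,0],1); r=X[:,0]-np.polyval(p,X[:,1]); k=abs(r)<.004;p=np.polyfit(X[k,1],X[k,0],1);print('edge x=',p,'yaw',-np.arctan(p[0]),r.std(),k.sum(),len(k))
cv2.imwrite("pics/w1c.png",cv2.resize(im[40:210,140:580],None,fx=1.8,fy=1.8,interpolation=cv2.INTER_CUBIC)[:,:,::-1])
E
```

```text
(317, 76, 29, 59) table [595.7  20.8  51.1  24.9   8.2] stack [593.9  21.3  47.   22.9   8.2] gap [594.4  21.1]
(352, 75, 28, 58) table [600.4 -11.3  51.1  25.1   7.9] stack [598.2  -8.2  46.9  23.1   7.9] gap [598.8  -9.1]
(387, 73, 28, 59) table [605.1 -43.6  51.1  25.1   8.2] stack [602.4 -37.9  47.   23.1   8.2] gap [603.2 -39.5]
(421, 71, 29, 59) table [609.7 -75.6  51.1  25.5   8.3] stack [606.7 -67.3  47.   23.5   8.3] gap [607.6 -69.7]
(489, 69, 28, 58) table [ 618.1 -137.6   49.6   21.4    8.2] stack [ 614.4 -124.3   45.6   19.7    8.2] gap [ 615.5 -128.2]
(455, 69, 31, 59) table [ 614.3 -107.7   51.    25.6    8.2] stack [611.  -96.8  46.9  23.6   8.2] gap [ 611.9 -100. ]
(524, 66, 34, 59) table [ 623.7 -172.3   50.8   25.7    8.2] stack [ 619.5 -156.1   46.7   23.6    8.2] gap [ 620.7 -160.8]
(168, 63, 48, 59) table [595.2 151.1  47.2  23.4  35.6] stack [593.4 141.1  43.4  21.5  35.6] gap [593.9 144. ]
[[100.  161.5]
 [150.  161.5]
 [200.  161.5]
 [250.  162.5]
 [350.  162.5]
 [400.  162.5]
 [450.  162.5]
 [500.  162.5]
 [550.  163.5]]
edge x= [-0.09329063  0.54473464] yaw 0.09302139246074005 0.0003005098322617457 41 41
```

View pics/w1c.png

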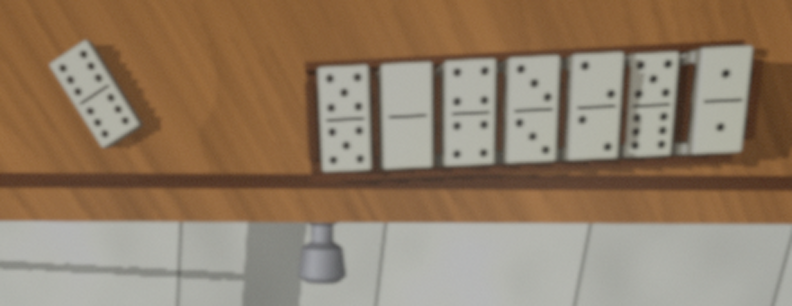

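```bash
python3 - <<'E'
from h import *
C=cam('top'); im=cv2.imread("pics/top0.png"); 
g=cv2.cvtColor(im,cv2.COLOR_BGR2HSV)
m=((g[...,1]<90)&(g[...,2]<150)).astype(np.uint8)*255
sub=np.zeros_like(m); sub[105:175,200:275]=m[105:175,200:275]
sub=cv2.morphologyEx(sub,cv2.MORPH_OPEN,np.ones((13,13)))
c=max(cv2.findContours(sub,0,1)[0],key=cv2.contourArea); x,y,w,h=cv2.boundingRect(c);print(x,y,w,h)
# rim circle: leftmost/top extents of blob
D=cv2.fitEllipse(c);print(D)
for z,px in((.151,(x+20.5,y+20)),(.151,(x,y+20)),(.151,(x+20,y))): print(px,plane(C,px,z).round(4))
a=np.radians(35.6);u=np.array([np.cos(a),np.sin(a)]);n=np.array([-u[1],u[0]])
cc=plane(C,(x,y+20.5),.151)[0,:2]-[0,.041]; cc[0]=plane(C,(x+20,y),.151)[0,0]-.041
d=cc-[.5952,.1511];print('cup centre',cc,'along',d@u,'perp',d@n)
s=read_state(); print(go(s,[.595,.151,.16],a), go(s,[.595,.151,.069],a))
E
```

```text
220 116 44 48
((241.8964080810547, 139.57249450683594), (41.209312438964844, 51.06972122192383), 148.0766143798828)
(240.5, 136) [[0.7054 0.2076 0.151 ]]
(220, 136) [[0.7058 0.2481 0.151 ]]
(240, 116) [[0.7459 0.2089 0.151 ]]
cup centre [0.70487614 0.2070757 ] along 0.12176248968272035 perp -0.018331115260361103
(array([ 0.4384, -0.4879,  0.395 ]), np.float64(0.3325)) (array([ 0.4388, -0.488 ,  0.759 ]), np.float64(0.3325))
```

The cup's near wall is only about 81 mm from the tile's middle along the tile's length. With an end grasp there, the gripper body (half-length 95 mm, bottom 12 mm below the cup rim) would hit it. I'll first take the tile by its sides, set it down square in the clear spot near the tray, and then regrasp it by its ends.

>>> carry_out([
  {"hand": 60,"dp": [0.439,-0.488,0.5],"spin": -0.167},
  {"hand": 60,"dp": [0.439,-0.488,0.5],"spin": -0.167},
  {"hand": 60,"dp": [0.439,-0.488,0.5],"spin": -0.167},
  {"hand": 60,"dp": [0.439,-0.488,0.5],"spin": -0.167},
  {"hand": 60,"dp": [0.439,-0.488,0.5],"spin": -0.167},
  {"hand": 60,"dp": [0.439,-0.488,0.5],"spin": -0.167},
  {"hand": 60,"dp": [0.439,-0.488,0.6],"spin": -0.167},
  {"hand": 60,"dp": [0.439,-0.488,0.7],"spin": -0.167},
  {"hand": 60,"dp": [0.439,-0.488,0.76],"spin": -0.167},
  {"hand": 60,"dp": [0.439,-0.488,0.76],"spin": -0.167},
  {"hand": 60,"dp": [0.439,-0.488,0.76],"spin": -0.167},
], force=15)

```text
time: 2.95
ee_pos: [0.5959, 0.1515, 0.0708]
eef_rot: [0.952, 0.305, 0.001, 0.0]
ft_force: [-0.4, -0.3, 0.5]
width: 0.0602
grip_force: 0.0
```

>>> carry_out([
  {"hand": 15,"dp": [0,0,0],"spin": 0},
  {"hand": 15,"dp": [0,0,0],"spin": 0},
  {"hand": 15,"dp": [0,0,0],"spin": 0},
  {"hand": 15,"dp": [0,0,0],"spin": 0},
  {"hand": 15,"dp": [0,0,0],"spin": 0},
  {"hand": 15,"dp": [0,0,0],"spin": 0},
])

```text
time: 3.55
ee_pos: [0.5953, 0.1525, 0.0695]
eef_rot: [0.952, 0.305, -0.0, 0.0]
ft_force: [0.3, -0.0, 0.1]
width: 0.0209
grip_force: 0.0
```

```bash
python3 - <<'E'
from h import *
s=read_state(); print(s['time'],s['ee_pos'],s['width'],s['joint_positions'].round(2))
a=np.radians(8.2-90)
print(go(s,[.588,.10,.10],a), go(s,[.588,.10,s['ee_pos'][2]],a))
E
```

```text
3.55 [0.59526194 0.15248578 0.06945219] 0.02085184079854928 [ 0.26  0.51 -0.76  1.59  0.37  1.19 -1.53]
(array([-0.1458,  0.1539, -0.1222]), np.float64(0.152)) (array([-0.1457,  0.1539,  0.    ]), np.float64(0.152))
```

>>> carry_out([
  {"hand": 15,"dp": [0,0,0],"spin": 0},
  {"hand": 15,"dp": [0,0,0],"spin": 0},
  {"hand": 15,"dp": [0,0,0],"spin": 0},
])

```text
time: 3.85
ee_pos: [0.5953, 0.1525, 0.0694]
eef_rot: [0.952, 0.305, -0.0, 0.0]
ft_force: [0.1, -1.0, 0.2]
width: 0.0153
grip_force: 0.0
```

```bash
python3 - <<'E'
from h import *
s=read_state(); im=camera('wrist'); cv2.imwrite("pics/w2.png",im[:,:,::-1])
print(s['ee_pos'],s['width'],s['grip_force'],s['ft_force'])
E
```

```text
[0.59526666 0.15245591 0.06940527] 0.015332526591157324 0.0 [ 0.11459045 -1.02537611  0.193432  ]
```

View pics/w2.png

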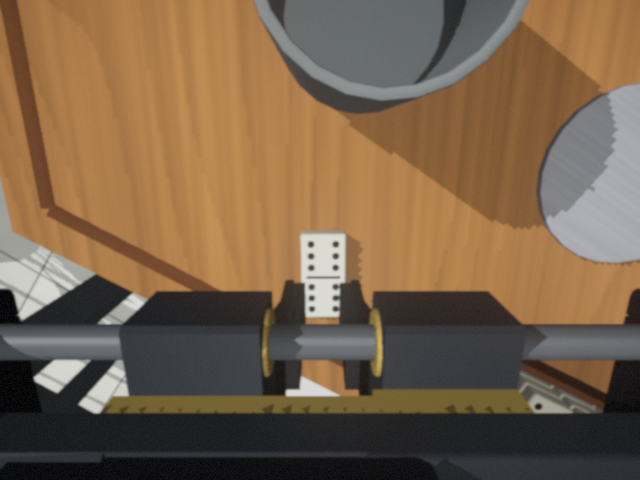

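The wrist picture shows the tile at (323,275) between the fingers. It does not look gripped: the width reads 15 mm and the grip force is 0. I'll zoom in on the fingers.

```bash
python3 - <<'E'
from h import *
a=cv2.imread("pics/w2.png")[220:400,250:400]; b=cv2.resize(camera('side')[150:350,150:400],None,fx=1.6,fy=1.6,interpolation=cv2.INTER_CUBIC)[:,:,::-1]
a=cv2.resize(a,None,fx=2.6,fy=2.6,interpolation=cv2.INTER_CUBIC); a=np.clip(a.astype(float)*1.8,0,255).astype(np.uint8)
o=np.zeros((470,800,3),np.uint8); o[:a.shape[0],:a.shape[1]]=a; o[:b.shape[0],400:400+b.shape[1]]=b[:, :400]
cv2.imwrite("pics/z2.png",o)
E
```

```text
(no output)
```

View pics/z2.png

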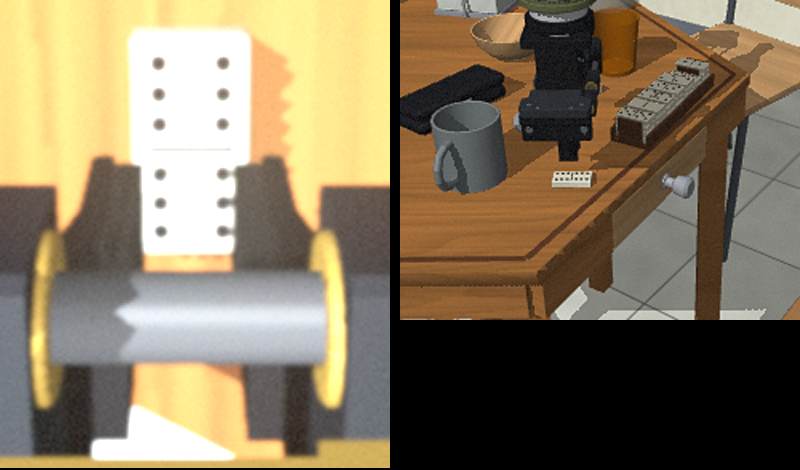

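```bash
python3 - <<'E'
from h import *
s=read_state(); C=cam('side'); W=cam('wrist',s); Rt=Ro.from_quat(s['eef_rot']).as_matrix()
print('time',s['time'])
for k in (0,.02,.03,.04,.05):
    P=s['ee_pos']-Rt[:,2]*k
    print(k,'side',proj(C,P).round(1),'wrist front edge',proj(W,P+Rt[:,0]*.0095+Rt[:,1]*.0077).round(1),proj(W,P+Rt[:,0]*.0095-Rt[:,1]*.0077).round(1))
print('tile side',proj(C,[.5952,.1511,.075]))
E
```

```text
time 3.95
0 side [[257.2 262.7]] wrist front edge [[335.5 255.7]] [[307.2 255.7]]
0.02 side [[256.5 254.2]] wrist front edge [[336.9 268.3]] [[305.7 268.3]]
0.03 side [[256.2 249.9]] wrist front edge [[337.7 275.5]] [[304.8 275.6]]
0.04 side [[255.8 245.5]] wrist front edge [[338.6 283.6]] [[303.9 283.6]]
0.05 side [[255.5 241.1]] wrist front edge [[339.6 292.7]] [[302.8 292.7]]
tile side [[257.48845986 260.07364832]]
```

The finger ends sit about 35 mm short of the reported TCP in both views: side tip at (255,250) where 263 was expected, wrist finger edge at row 281 where 256 was expected. The tile is untouched. I'll open and go lower in small steps, watching the force.

>>> carry_out([
  {"hand": 45,"dp": [0,0,0],"spin": 0},
  {"hand": 45,"dp": [0,0,0],"spin": 0},
  {"hand": 45,"dp": [0,0,0],"spin": 0},
  {"hand": 45,"dp": [0,0,0.05],"spin": 0},
  {"hand": 45,"dp": [0,0,0.08],"spin": 0},
  {"hand": 45,"dp": [0,0,0.1],"spin": 0},
  {"hand": 45,"dp": [0,0,0.1],"spin": 0},
])

```text
time: 4.65
ee_pos: [0.5945, 0.1522, 0.0431]
eef_rot: [0.952, 0.305, -0.001, -0.0]
ft_force: [-0.4, 0.3, 0.7]
width: 0.0446
grip_force: 0.0
```

>>> carry_out([
  {"hand": 45,"dp": [0,0,0.01],"spin": 0},
  {"hand": 45,"dp": [0,0,0.015],"spin": 0},
  {"hand": 45,"dp": [0,0,0.015],"spin": 0},
])

```text
time: 4.95
ee_pos: [0.5953, 0.1524, 0.0407]
eef_rot: [0.952, 0.305, 0.0, 0.0]
ft_force: [-1.1, -0.5, 0.6]
width: 0.0449
grip_force: 0.0
```

```bash
python3 - <<'E'
from h import *
s=read_state(); im=camera('wrist')
print(s['time'],s['ee_pos'],s['width'],s['ft_force'])
a=np.clip(im[180:400,180:470].astype(float)*1.7,0,255).astype(np.uint8); b=camera('side')[180:290,190:310]
a=cv2.resize(a,None,fx=1.5,fy=1.5,interpolation=cv2.INTER_CUBIC); b=cv2.resize(b,None,fx=3,fy=3,interpolation=cv2.INTER_CUBIC)
o=np.zeros((330,800,3),np.uint8);o[:330,:435]=a;o[:330,440:800]=b;cv2.imwrite("pics/z3.png",o[:,:,::-1])
E
```

```text
4.95 [0.59529857 0.15244735 0.04068902] 0.04486600968116378 [-1.13639934 -0.45271866  0.60870579]
```

View pics/z3.png

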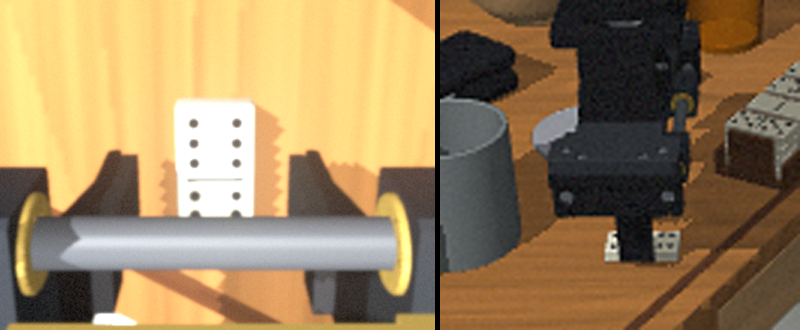

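```bash
python3 - <<'E'
from h import *
s=read_state(); C=cam('side'); Rt=Ro.from_quat(s['eef_rot']).as_matrix(); K,R,t=C; print('cam',-R.T@t)
for o in (.0225,.03,.037):
  for z in (.066,.071,.076,.081): print(o,z,proj(C,np.r_[(s['ee_pos']-Rt[:,1]*o)[:2],z]).round(1))
E
```

```text
cam [0.04944624 0.72782907 0.59192789]
0.0225 0.066 [[256.1 270.6]]
0.0225 0.071 [[256.  268.5]]
0.0225 0.076 [[255.8 266.3]]
0.0225 0.081 [[255.6 264.2]]
0.03 0.066 [[255.8 272.8]]
0.03 0.071 [[255.6 270.7]]
0.03 0.076 [[255.4 268.5]]
0.03 0.081 [[255.2 266.4]]
0.037 0.066 [[255.4 274.9]]
0.037 0.071 [[255.2 272.8]]
0.037 0.076 [[255.  270.6]]
0.037 0.081 [[254.9 268.4]]
```

>>> carry_out([
  {"hand": 45,"dp": [0,0,0.01],"spin": 0},
  {"hand": 45,"dp": [0,0,0.02],"spin": 0},
  {"hand": 45,"dp": [0,0,0.025],"spin": 0},
  {"hand": 45,"dp": [0,0,0.025],"spin": 0},
])

```text
time: 5.45
ee_pos: [0.5951, 0.1524, 0.0341]
eef_rot: [0.952, 0.305, -0.0, 0.0]
ft_force: [-0.0, 0.7, 0.4]
width: 0.0451
grip_force: 0.0
```

>>> carry_out([
  {"hand": 15,"dp": [0,0,0.008],"spin": 0},
  {"hand": 15,"dp": [0,0,0.008],"spin": 0},
  {"hand": 15,"dp": [0,0,0.008],"spin": 0},
  {"hand": 15,"dp": [0,0,0.008],"spin": 0},
  {"hand": 15,"dp": [0,0,0.008],"spin": 0},
])

```text
time: 5.95
ee_pos: [0.5953, 0.1525, 0.0325]
eef_rot: [0.952, 0.305, 0.0, 0.0]
ft_force: [0.4, 0.0, -0.0]
width: 0.0238
grip_force: 15.0
```

The tile is gripped (23.8 mm, 15 N). The real finger ends are about 37 mm behind the reported TCP. Before choosing the placing posture, I'll check whether the glass is in the way of the gripper body.

```bash
python3 - <<'E'
from h import *
im=cv2.imread("pics/top0.png"); g=cv2.cvtColor(im,cv2.COLOR_BGR2HSV); C=cam('top')
m=np.zeros(g.shape[:2],np.uint8); r=(slice(80,150),slice(380,460))
m[r]=((g[r][...,2]<150)&(g[r][...,1]>200)).astype(np.uint8)*255
m=cv2.morphologyEx(m,cv2.MORPH_OPEN,np.ones((5,5)))
c=max(cv2.findContours(m,0,1)[0],key=cv2.contourArea);x,y,w,h=cv2.boundingRect(c);print('top bbox',x,y,x+w,y+h,cv2.minAreaRect(c))
print('near base',plane(C,(407,y+h),.066).round(3),'left base',plane(C,(x,123),.066).round(3),'far rim',plane(C,(416,y),.156).round(3),'right rim',plane(C,(x+w,105),.156).round(3))
im=cv2.imread("pics/side0.png"); g=cv2.cvtColor(im,cv2.COLOR_BGR2HSV); C=cam('side')
m=np.zeros(g.shape[:2],np.uint8); r=(slice(140,205),slice(260,310)); m[r]=((g[r][...,1]>215)).astype(np.uint8)*255
m=cv2.morphologyEx(m,cv2.MORPH_OPEN,np.ones((3,3)))
c=max(cv2.findContours(m,0,1)[0],key=cv2.contourArea);x,y,w,h=cv2.boundingRect(c);print('side bbox',x,y,x+w,y+h)
print('side base near pt',plane(C,(x+w/2,y+h),.066).round(3), plane(C,(x,y+h-8),.066).round(3),plane(C,(x+w,y+h-8),.066).round(3))
im=cv2.imread("pics/top0.png")[70:160,370:470]; a=cv2.resize(im,None,fx=4,fy=4,interpolation=cv2.INTER_CUBIC); b=cv2.resize(cv2.imread("pics/side0.png")[130:220,250:350],None,fx=4,fy=4,interpolation=cv2.INTER_CUBIC)
cv2.imwrite("pics/gl.png",np.hstack([a,b]))
E
```

```text
top bbox 393 91 437 137 ((415.0329895019531, 115.58214569091797), (31.46596336364746, 50.20744323730469), 46.332218170166016)
near base [[ 0.727 -0.137  0.066]] left base [[ 0.758 -0.107  0.066]] far rim [[ 0.791 -0.138  0.156]] right rim [[ 0.762 -0.179  0.156]]
side bbox 273 157 298 198
side base near pt [[ 0.735 -0.116  0.066]] [[ 0.791 -0.135  0.066]] [[ 0.738 -0.172  0.066]]
```

View pics/gl.png

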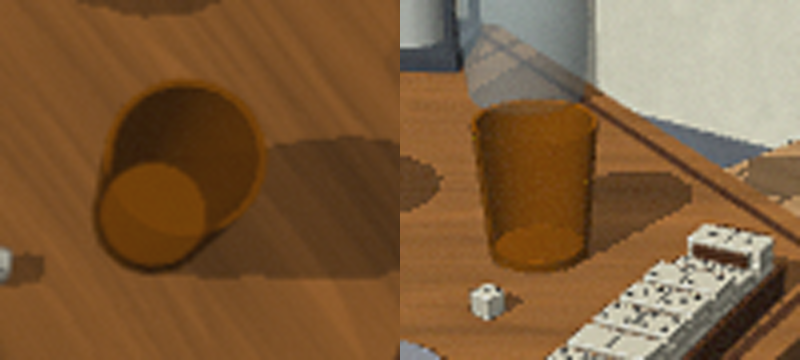

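The glass stands close to the gap's far side, at about (416,110) in the top view, leaving roughly 1 mm for the gripper body in an end grasp. So I'll keep the fingers across the row instead. I'll hold the tile by only its top 3 mm, lower it between the bay's dividers until the fingertips are just above the neighbours, and release it. That needs the true fingertip height, so I'll touch the tile's top gently with closed fingers.

>>> carry_out([
  {"hand": 40,"dp": [0,0,0],"spin": 0},
  {"hand": 40,"dp": [0,0,0],"spin": 0},
  {"hand": 40,"dp": [0,0,0],"spin": 0},
  {"hand": 40,"dp": [0,0,-0.06],"spin": 0},
  {"hand": 4,"dp": [0,0,-0.06],"spin": 0},
  {"hand": 4,"dp": [0,0,-0.06],"spin": 0},
  {"hand": 4,"dp": [0,0,-0.06],"spin": 0},
  {"hand": 4,"dp": [0,0,-0.06],"spin": 0},
  {"hand": 4,"dp": [0,0,-0.06],"spin": 0},
  {"hand": 4,"dp": [0,0,-0.04],"spin": 0},
  {"hand": 4,"dp": [0,0,-0.04],"spin": 0},
])

```text
time: 7.05
ee_pos: [0.5948, 0.1522, 0.0415]
eef_rot: [0.952, 0.305, -0.001, -0.0]
ft_force: [-0.6, -0.1, 0.3]
width: 0.0047
grip_force: 0.0
```

>>> carry_out([
  {"hand": 4,"dp": [0,0,0.006],"spin": 0},
  {"hand": 4,"dp": [0,0,0.006],"spin": 0},
])

```text
time: 7.25
ee_pos: [0.5951, 0.1524, 0.0407]
eef_rot: [0.952, 0.305, -0.0, 0.0]
ft_force: [-0.0, -0.3, -0.5]
width: 0.0043
grip_force: 0.0
```

>>> carry_out([
  {"hand": 4,"dp": [0,0,0.006],"spin": 0},
  {"hand": 4,"dp": [0,0,0.006],"spin": 0},
])

```text
time: 7.45
ee_pos: [0.5952, 0.1524, 0.0393]
eef_rot: [0.952, 0.305, -0.0, 0.0]
ft_force: [-0.1, -0.1, 0.3]
width: 0.004
grip_force: 0.0
```

>>> carry_out([
  {"hand": 4,"dp": [0,0,0.004],"spin": 0},
  {"hand": 4,"dp": [0,0,0.004],"spin": 0},
])

```text
time: 7.65
ee_pos: [0.5953, 0.1524, 0.0384]
eef_rot: [0.952, 0.305, -0.0, 0.0]
ft_force: [0.8, 0.1, 0.8]
width: 0.0038
grip_force: 0.0
```

>>> carry_out([
  {"hand": 4,"dp": [0,0,0.004],"spin": 0},
  {"hand": 4,"dp": [0,0,0.004],"spin": 0},
])

```text
time: 7.85
ee_pos: [0.5954, 0.1525, 0.0375]
eef_rot: [0.952, 0.305, 0.0, 0.0]
ft_force: [-0.2, -0.0, 0.2]
width: 0.0036
grip_force: 0.4
```

>>> carry_out([
  {"hand": 4,"dp": [0,0,0.004],"spin": 0},
  {"hand": 4,"dp": [0,0,0.004],"spin": 0},
])

```text
time: 8.05
ee_pos: [0.5954, 0.1525, 0.0374]
eef_rot: [0.952, 0.305, 0.0, 0.0]
ft_force: [-3.8, -1.4, 10.6]
width: 0.0044
grip_force: 4.9
```

Contact at a reported 0.0375, so the tip is 37.5 mm behind the reported TCP. Now I'll take the tile by its top 3 mm.

>>> carry_out([
  {"hand": 4,"dp": [0,0,-0.02],"spin": 0},
  {"hand": 40,"dp": [0,0,-0.03],"spin": 0},
  {"hand": 40,"dp": [0,0,-0.03],"spin": 0},
  {"hand": 40,"dp": [0,0,-0.03],"spin": 0},
  {"hand": 40,"dp": [0,0,-0.03],"spin": 0},
  {"hand": 40,"dp": [0,0,-0.03],"spin": 0},
  {"hand": 40,"dp": [0,0,0.008],"spin": 0},
  {"hand": 40,"dp": [0,0,0.008],"spin": 0},
  {"hand": 20,"dp": [0,0,0.008],"spin": 0},
  {"hand": 20,"dp": [0,0,0.008],"spin": 0},
  {"hand": 20,"dp": [0,0,0.008],"spin": 0},
  {"hand": 20,"dp": [0,0,0.008],"spin": 0},
])

```text
time: 9.25
ee_pos: [0.5954, 0.1525, 0.0346]
eef_rot: [0.952, 0.305, 0.0, 0.0]
ft_force: [0.1, -0.6, 0.7]
width: 0.0232
grip_force: 15.0
```

```bash
python3 - <<'E'
from h import *
s=read_state(); print(s['time'],s['ee_pos'],s['width'],s['grip_force'])
print(go(s,[.6153,-.1265,.1],np.radians(8.2-90)))
E
```

```text
9.25 [0.5953928  0.15250472 0.03459883] 0.023185348391794477 15.000015199184418
(array([-0.5842,  0.9542, -0.2616]), np.float64(0.152))
```

>>> carry_out([
  {"hand": 20,"dp": [0,0,-0.1],"spin": 0},
  {"hand": 20,"dp": [0,0,-0.2],"spin": 0},
  {"hand": 20,"dp": [0,0,-0.3],"spin": 0},
  {"hand": 20,"dp": [0,0,-0.3],"spin": 0},
  {"hand": 20,"dp": [-0.1,0.16,-0.3],"spin": 0.03},
  {"hand": 20,"dp": [-0.2,0.32,-0.3],"spin": 0.06},
  {"hand": 20,"dp": [-0.3,0.48,-0.3],"spin": 0.09},
  {"hand": 20,"dp": [-0.4,0.64,-0.3],"spin": 0.12},
  {"hand": 20,"dp": [-0.5,0.8,-0.3],"spin": 0.152},
  {"hand": 20,"dp": [-0.56,0.91,-0.3],"spin": 0.152},
  {"hand": 20,"dp": [-0.584,0.954,-0.3],"spin": 0.152},
  {"hand": 20,"dp": [-0.584,0.954,-0.3],"spin": 0.152},
  {"hand": 20,"dp": [-0.584,0.954,-0.3],"spin": 0.152},
])

```text
time: 10.55
ee_pos: [0.6152, -0.1242, 0.1092]
eef_rot: [0.997, 0.073, -0.0, -0.001]
ft_force: [-0.7, 0.7, -0.8]
width: 0.0238
grip_force: 15.0
```

```bash
python3 - <<'E'
from h import *
s=read_state(); im=camera('wrist'); cv2.imwrite("pics/w4.png",im[:,:,::-1]); np.save("w4.npy",[s],allow_pickle=True)
print(s['time'],s['ee_pos'],s['eef_rot'],s['width'],s['grip_force'],s['joint_positions'].round(2))
cv2.imwrite("pics/w4c.png",np.clip(cv2.resize(im[120:420,120:520],None,fx=2,fy=2,interpolation=cv2.INTER_CUBIC)[:,:,::-1].astype(float)*1.4,0,255))
E
```

```text
10.55 [ 0.61518737 -0.1242354   0.10920541] [ 9.97362790e-01  7.25746479e-02 -7.39418623e-05 -6.16789649e-04] 0.02377405236813809 15.000166296958923 [ 0.59  0.46 -0.61  1.52  0.27  1.25 -1.48][ WARN:0@2.614] global loadsave.cpp:1063 imwrite_ Unsupported depth image for selected encoder is fallbacked to CV_8U.
```

View pics/w4c.png

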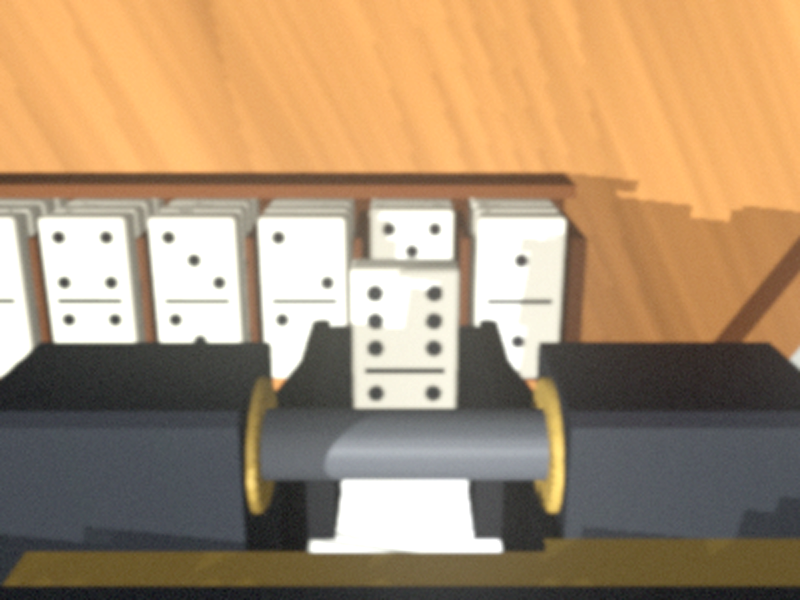

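The close wrist view shows:
- The held double six: far end at crop row 262, columns 350 to 458.
- The low three-tile stack: columns 370 to 455.
- Bay 5's top: columns 259 to 350.
- Bay 7's top: columns 474 to 565, far end at row 217.

The edges are parallel.

```bash
python3 - <<'E'
from h import *
s=np.load("w4.npy",allow_pickle=True)[0]; C=cam('wrist',s); im=cv2.imread("pics/w4.png")
g=cv2.cvtColor(im,cv2.COLOR_BGR2GRAY)
P=lambda c,r:(120+c/2-.25,120+r/2-.25)
n=plane(C,[P(259,217),P(350,217),P(474,217),P(565,217)],.106); gp=plane(C,[P(370,207),P(455,207)],.097)
zt=s['ee_pos'][2]+.0375+.003; h=plane(C,[P(350,262),P(458,262)],zt)
R=Ro.from_quat(s['eef_rot']).as_matrix()
f=lambda X:((X-s['ee_pos'])@R[:,:2]*1000).round(1).tolist()
print('neigh',f(n),'mid',np.mean(f(n),0));print('gap far',f(gp),np.mean(f(gp),0));print('held',f(h),np.mean(f(h),0))
print(np.degrees(np.arctan2(R[1,1],R[0,1])))
# profiles
for r in (232,): print(r,g[r,245:410].tolist())
print('held row 270',g[262,285:360].tolist()); print('cols: bay5 ',g[215:240,275].tolist(),'bay7',g[215:240,370].tolist(),'held',g[240:262,322].tolist(),'gap',g[212:235,318].tolist())
E
```

```text
neigh [[24.3, -38.8], [24.3, -14.2], [24.3, 19.3], [24.3, 44.0]] mid [24.3    2.575]
gap far [[25.0, -9.2], [25.0, 14.8]] [25.   2.8]
held [[25.2, -11.3], [25.2, 12.0]] [25.2   0.35]
-81.67624048054807
232 [105, 95, 94, 130, 176, 203, 212, 214, 213, 213, 214, 214, 214, 214, 213, 214, 214, 214, 214, 214, 213, 214, 214, 213, 214, 214, 213, 214, 215, 213, 214, 214, 214, 214, 214, 214, 214, 214, 213, 213, 214, 214, 214, 213, 213, 207, 191, 161, 128, 110, 102, 96, 84, 70, 66, 63, 62, 63, 71, 94, 130, 157, 169, 172, 173, 167, 154, 130, 107, 104, 125, 156, 187, 206, 213, 214, 215, 214, 214, 214, 215, 213, 215, 214, 214, 214, 214, 213, 207, 188, 160, 129, 116, 127, 158, 188, 207, 212, 214, 209, 193, 159, 112, 75, 60, 58, 60, 66, 74, 82, 103, 132, 158, 176, 195, 208, 212, 214, 214, 213, 214, 214, 213, 215, 215, 214, 214, 213, 213, 213, 214, 214, 213, 213, 214, 214, 213, 213, 213, 214, 214, 214, 214, 214, 214, 214, 213, 214, 214, 214, 213, 213, 213, 213, 213, 208, 195, 163, 115, 73, 60, 63, 78, 92, 102]
held row 270 [111, 157, 195, 209, 213, 212, 204, 183, 155, 155, 186, 208, 215, 215, 215, 215, 215, 214, 211, 205, 195, 184, 176, 179, 191, 204, 211, 214, 215, 216, 214, 215, 216, 215, 215, 215, 215, 215, 215, 214, 214, 213, 213, 213, 213, 213, 213, 213, 210, 201, 187, 173, 170, 173, 175, 176, 176, 175, 177, 176, 176, 176, 169, 154, 127, 100, 92, 89, 86, 84, 90, 114, 151, 187, 206]
cols: bay5  [94, 95, 94, 100, 107, 119, 130, 129, 124, 133, 141, 130, 123, 148, 184, 204, 212, 214, 214, 214, 214, 214, 214, 214, 213] bay7 [91, 90, 93, 97, 102, 118, 129, 127, 125, 133, 143, 130, 124, 148, 180, 202, 211, 214, 214, 215, 214, 213, 214, 214, 214] held [215, 213, 210, 201, 189, 182, 185, 191, 191, 169, 135, 116, 115, 124, 137, 152, 164, 176, 190, 205, 214, 214] gap [74, 86, 91, 93, 93, 95, 98, 106, 119, 132, 129, 127, 143, 178, 201, 210, 213, 214, 214, 211, 206, 197, 192]
```

>>> carry_out([
  {"hand": 20,"dp": [0.003,0,0.05],"spin": 0},
  {"hand": 20,"dp": [0.006,0,0.1],"spin": 0},
  {"hand": 20,"dp": [0.006,0,0.12],"spin": 0},
  {"hand": 20,"dp": [0.006,0,0.12],"spin": 0},
  {"hand": 20,"dp": [0.006,0,0.12],"spin": 0},
  {"hand": 20,"dp": [0.006,0,0.12],"spin": 0},
])

```text
time: 11.2
ee_pos: [0.617, -0.1263, 0.0799]
eef_rot: [0.997, 0.072, 0.0, 0.0]
ft_force: [-0.2, -0.1, -1.2]
width: 0.0236
grip_force: 15.0
```

```bash
cat > m.py <<'E'
from h import *
s=read_state(); im=camera('wrist'); s2=read_state(); w=np.load("w4.npy",allow_pickle=True)[0]
R=Ro.from_quat(w['eef_rot']).as_matrix(); print(s['time'],s['ee_pos'],(s2['ee_pos']-s['ee_pos'])*1000,'moved since w4 (tool mm)',(R.T@(s['ee_pos']-w['ee_pos'])*1000).round(2), 'yaw',np.degrees(2*np.arctan2(s['eef_rot'][1],s['eef_rot'][0])),s['ft_force'].round(1))
C=cam('wrist',s); T=Ro.from_quat(s['eef_rot']).as_matrix(); o=s['ee_pos']
g=cv2.GaussianBlur(cv2.cvtColor(im,cv2.COLOR_RGB2GRAY),(3,3),0).astype(float)
f=lambda X:((X-o)@T[:,:2]*1000).round(2)
zt=o[2]+.0405
pr=lambda x,y,z: proj(C,o+T[:,0]*x+T[:,1]*y+[0,0,z-o[2]])[0]
def edge(p0,p1,z,pol):  # strongest gradient between two tool-plane points at height z
    k=np.linspace(0,1,200); q=np.array([pr(*(np.array(p0)*(1-t)+np.array(p1)*t),z) for t in k]).astype(np.float32)
    v=cv2.remap(g.astype(np.float32),q[:,0].copy(),q[:,1].copy(),1).ravel(); d=np.gradient(v)*pol; i=d.argmax(); return (np.array(p0)*(1-k[i])+np.array(p1)*k[i]).round(5)*1000
dx,dy=map(float,__import__('sys').argv[1:3])  # expected tray offset (mm) in tool x,y
dx/=1000;dy/=1000
X=dx+.020
for i in (20,22): 
    x=i/1000+dx-.002
    print('b5 left',edge((x,dy-.047),(x,dy-.037),.106,1),'b7 right',edge((x,dy+.037),(x,dy+.047),.106,-1),'held',edge((x-.004,-.017),(x-.004,-.008),zt,1),edge((x-.004,.008),(x-.004,.017),zt,-1))
print('far b5',edge((dx+.03,dy-.032),(dx+.018,dy-.032),.106,1),'b7',edge((dx+.03,dy+.032),(dx+.018,dy+.032),.106,1),'held',edge((.03,0),(.017,0),zt,1))
cv2.imwrite("pics/m.png",np.clip(cv2.resize(im[120:420,120:520],None,fx=2,fy=2,interpolation=cv2.INTER_CUBIC)[:,:,::-1].astype(float)*1.3,0,255).astype(np.uint8))
E
python3 m.py 0 1
```

```text
11.2 [ 0.61703353 -0.12625105  0.07991299] [ 0.00132899 -0.05220357  0.06813973] moved since w4 (tool mm) [ 1.54  2.3  29.29] yaw 8.203454375631006 [-0.2 -0.1 -1.2]
b5 left [ 18.   -41.53] b7 right [18.   41.72] held [ 14.  -11.8] [14.   11.98]
b5 left [ 20.   -41.33] b7 right [20.   42.07] held [ 16.   -11.75] [16.   11.98]
far b5 [ 22.94 -31.  ] b7 [22.82 33.  ] held [29.41  0.  ]
```

>>> carry_out([
  {"hand": 20,"dp": [0.001,0.0005,0.012],"spin": 0},
  {"hand": 20,"dp": [0.001,0.0005,0.024],"spin": 0},
  {"hand": 20,"dp": [0.001,0.0005,0.036],"spin": 0},
  {"hand": 20,"dp": [0.001,0.0005,0.041],"spin": 0},
  {"hand": 20,"dp": [0.001,0.0005,0.041],"spin": 0},
  {"hand": 20,"dp": [0.001,0.0005,0.041],"spin": 0},
])

```text
time: 11.85
ee_pos: [0.617, -0.1264, 0.0692]
eef_rot: [0.997, 0.072, 0.0, 0.0]
ft_force: [-0.0, 0.2, 0.1]
width: 0.0234
grip_force: 15.0
```

```bash
python3 m.py 0 0.2
```

```text
11.85 [ 0.61699982 -0.12636479  0.0692402 ] [0.03284512 0.04418242 0.0568409 ] moved since w4 (tool mm) [ 1.49  2.42 39.96] yaw 8.205277251267367 [-0.   0.2  0.1]
b5 left [ 18.   -41.72] b7 right [18.   41.82] held [ 14.   -11.71] [14.   12.03]
b5 left [ 20.   -41.57] b7 right [20.   42.12] held [ 16.   -11.71] [16.   12.39]
far b5 [ 22.58 -31.8 ] b7 [22.76 32.2 ] held [23.92  0.  ]
```

No contact force, and the tile is centred within 0.2 mm. Release.

>>> carry_out([
  {"hand": 30,"dp": [0,0,0],"spin": 0},
  {"hand": 36,"dp": [0,0,0],"spin": 0},
  {"hand": 36,"dp": [0,0,0],"spin": 0},
  {"hand": 36,"dp": [0,0,-0.05],"spin": 0},
  {"hand": 36,"dp": [0,0,-0.15],"spin": 0},
  {"hand": 36,"dp": [-0.15,0,-0.28],"spin": 0},
  {"hand": 60,"dp": [-0.3,0,-0.28],"spin": 0},
  {"hand": 60,"dp": [-0.44,0,-0.28],"spin": 0},
  {"hand": 60,"dp": [-0.44,0,-0.28],"spin": 0},
  {"hand": 60,"dp": [-0.44,0,-0.28],"spin": 0},
])

```text
time: 12.9
ee_pos: [0.5082, -0.1426, 0.1405]
eef_rot: [0.997, 0.071, 0.001, 0.001]
ft_force: [0.1, 0.1, -0.9]
width: 0.0572
grip_force: 0.0
```

```bash
python3 - <<'E'
from h import *
s=read_state(); im=camera('wrist'); cv2.imwrite("pics/w5.png",im[:,:,::-1]); np.save("w5.npy",[s],allow_pickle=True); C=cam('wrist',s); print(s['time'],s['ee_pos'],s['joint_positions'].round(2))
for c in whites(im):
    r=rect(C,c,.106)
    if .55<r[0]/1000<.68 and r[2]<60: print(cv2.boundingRect(c),r.round(1))
# knob silhouette near
print('knob px',proj(C,[.515,.026,.022]))
E=[];hsv=cv2.cvtColor(im,cv2.COLOR_RGB2HSV)
X=np.array([[.5447-.0933*y,y,.066] for y in np.linspace(-.2,.1,16)])
for u,v in proj(C,X):
    if not(5<u<635 and 20<v<460): continue
    col=hsv[int(v)-14:int(v)+15,int(u),1]; r=np.where(col>90)[0]; E.append((u,int(v)-14+r.max()+.5) if len(r) else (u,-1))
E=np.array(E);print(E.round(1).tolist())
P=plane(C,E,.066);p=np.polyfit(P[:,1],P[:,0],1);print('edge',p,(P[:,0]-np.polyval(p,P[:,1])).round(4))
cv2.imwrite("pics/w5c.png",cv2.resize(im[0:375,100:600],None,fx=1.6,fy=1.6,interpolation=cv2.INTER_CUBIC)[:,:,::-1])
E
```

```text
12.9 [ 0.50819419 -0.14260271  0.14048404] [ 0.76  0.2  -0.64  1.75  0.13  1.23 -1.34]
(24, 23, 56, 91) [594.   21.3  46.4  23.1   8.1]
(352, 22, 44, 91) [ 619.9 -156.1   46.5   23.4    8.3]
(244, 22, 45, 92) [611.2 -97.1  47.   23.2   8.2]
(189, 22, 48, 92) [607.  -67.6  46.9  23.    8.1]
(134, 22, 51, 92) [602.7 -38.   46.9  22.9   8.2]
(80, 22, 53, 92) [598.5  -8.5  46.9  22.8   8.1]
(299, 19, 43, 93) [ 616.7 -126.6   47.3   23.2    8.2]
knob px [[119.19465133 187.26562498]]
[[412.8, 172.5], [384.4, 171.5], [355.9, 169.5], [327.3, 168.5], [298.6, 167.5], [269.9, 165.5], [241.1, 164.5], [212.3, 163.5], [183.3, 161.5], [154.4, 160.5], [125.3, 160.5], [96.2, 157.5], [67.0, 155.5], [37.7, 154.5], [8.4, 153.5]]
edge [-0.09536654  0.54468929] [ 0.0001 -0.0002  0.0003  0.0001 -0.0002  0.0002 -0.     -0.0003  0.0002
 -0.0001 -0.001   0.0001  0.0005  0.0003 -0.    ]
```

View pics/w5c.png

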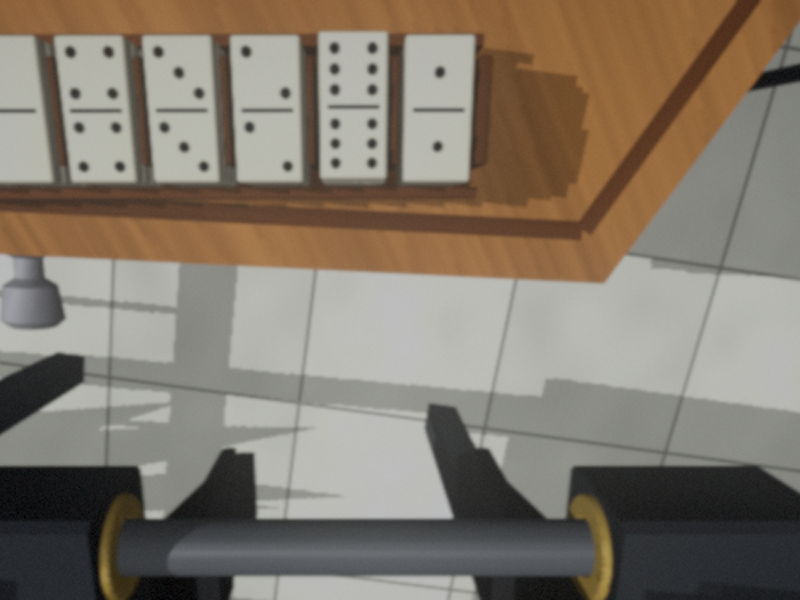

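The double six lies in the sixth bay at crop (353,105), square with its neighbours. I'll press it lightly with closed fingers to check that it is seated level; contact is expected at a reported 0.0685.

>>> carry_out([
  {"hand": 4,"dp": [0.15,0,0],"spin": 0},
  {"hand": 4,"dp": [0.3,0,0],"spin": 0},
  {"hand": 4,"dp": [0.43,0,0],"spin": 0},
  {"hand": 4,"dp": [0.43,0,0.1],"spin": 0},
  {"hand": 4,"dp": [0.43,0,0.2],"spin": 0},
  {"hand": 4,"dp": [0.43,0,0.265],"spin": 0},
  {"hand": 4,"dp": [0.43,0,0.275],"spin": 0},
  {"hand": 4,"dp": [0.43,0,0.275],"spin": 0},
])

```text
time: 13.75
ee_pos: [0.6148, -0.1265, 0.0706]
eef_rot: [0.997, 0.072, -0.0, -0.0]
ft_force: [1.2, 0.1, 0.1]
width: 0.0068
grip_force: 0.0
```

>>> carry_out([
  {"hand": 4,"dp": [0,0,0.006],"spin": 0},
  {"hand": 4,"dp": [0,0,0.006],"spin": 0},
])

```text
time: 13.95
ee_pos: [0.6149, -0.1268, 0.0697]
eef_rot: [0.997, 0.071, 0.0, 0.0]
ft_force: [0.2, 0.0, 0.1]
width: 0.0046
grip_force: 0.0
```

>>> carry_out([
  {"hand": 4,"dp": [0,0,0.004],"spin": 0},
  {"hand": 4,"dp": [0,0,0.004],"spin": 0},
])

```text
time: 14.15
ee_pos: [0.6148, -0.1268, 0.0685]
eef_rot: [0.997, 0.071, 0.0, 0.0]
ft_force: [-0.1, 0.2, 2.7]
width: 0.004
grip_force: 1.0
```

Contact came at 0.0685, exactly level with the other stacks. Re-measuring the block's depth in the wrist views shows that the reported TCP is simply 37.5 mm beyond the real tip along z, while the rest of the gripper is as described. Now the knob.

```bash
python3 - <<'E'
from h import *
a=np.load("w1.npy",allow_pickle=True)[0]; b=np.load("w5.npy",allow_pickle=True)[0]
print(plane(cam('wrist',a),[(319.2,185)],.022),plane(cam('wrist',b),[(119.4,187.5)],.022))
s=read_state(); y=np.arctan(.0943)-np.pi/2
print(s['ee_pos'],go(s,[.5145,.026,.12],y),go(s,[.5145,.026,-.0285],y))
E
```

```text
[[0.51370076 0.0244302  0.022     ]] [[0.51482958 0.02583308 0.022     ]]
[ 0.61478639 -0.12678002  0.06846372] (array([-0.3098, -0.662 , -0.2067]), np.float64(0.0156)) (array([-0.3102, -0.6622,  0.3873]), np.float64(0.0156))
```

>>> carry_out([
  {"hand": 4,"dp": [0,0,-0.1],"spin": 0},
  {"hand": 4,"dp": [0,0,-0.2],"spin": 0},
  {"hand": 4,"dp": [0,0,-0.3],"spin": 0},
  {"hand": 4,"dp": [-0.1,0,-0.3],"spin": 0},
])

```text
time: 14.55
ee_pos: [0.5929, -0.1291, 0.1466]
eef_rot: [0.997, 0.072, 0.003, 0.0]
ft_force: [-0.6, 0.2, 0.2]
width: 0.004
grip_force: 0.0
```

>>> carry_out([
  {"hand": 60,"dp": [-0.06,-0.16,0],"spin": 0.016},
  {"hand": 60,"dp": [-0.12,-0.32,0],"spin": 0.016},
  {"hand": 60,"dp": [-0.21,-0.5,0],"spin": 0.016},
  {"hand": 60,"dp": [-0.21,-0.658,0],"spin": 0.016},
  {"hand": 60,"dp": [-0.21,-0.658,0.15],"spin": 0.016},
  {"hand": 60,"dp": [-0.21,-0.658,0.15],"spin": 0.016},
  {"hand": 60,"dp": [-0.21,-0.658,0.15],"spin": 0.016},
  {"hand": 60,"dp": [-0.21,-0.658,0.15],"spin": 0.016},
])

```text
time: 15.35
ee_pos: [0.5151, 0.0242, 0.1067]
eef_rot: [0.999, 0.046, 0.001, 0.0]
ft_force: [-0.4, -0.1, -0.2]
width: 0.057
grip_force: 0.0
```

```bash
python3 - <<'E'
from h import *
s=read_state(); im=camera('wrist'); cv2.imwrite("pics/w6.png",im[:,:,::-1]); C=cam('wrist',s); y=np.arctan(.0943)-np.pi/2
print(s['time'],s['ee_pos'],s['joint_positions'].round(2),s['width'])
print(go(s,[.5145,.025,-.0285],y)); print('knob px',proj(C,[.5145,.025,.022]),proj(C,[.5145,.025,.036]))
g=cv2.cvtColor(im,cv2.COLOR_RGB2HSV)
r=int(proj(C,[.5145,.025,.03])[0,1]); print(r)
for q in range(r-8,r+12,4): print(q,im[q,280:365:2].sum(1).tolist())
E
```

```text
15.35 [0.51514798 0.02417486 0.10665324] [ 0.53  0.23 -0.74  1.82  0.17  1.16 -1.74] 0.05695114524885407
(array([-0.0029, -0.0036,  0.5406]), np.float64(-0.0009))
knob px [[319.99416693 234.28784777]] [[319.9228018  239.20868927]]
237
229 [412, 411, 412, 416, 417, 421, 420, 420, 420, 419, 422, 399, 418, 450, 481, 498, 505, 489, 473, 453, 438, 424, 404, 391, 378, 349, 324, 295, 392, 540, 554, 555, 552, 557, 553, 541, 458, 526, 566, 568, 564, 568, 565]
233 [407, 415, 412, 415, 421, 420, 424, 420, 426, 422, 412, 402, 432, 468, 493, 511, 483, 489, 491, 473, 455, 436, 415, 396, 376, 345, 322, 297, 337, 518, 553, 555, 557, 559, 555, 532, 455, 552, 568, 566, 566, 567, 568]
237 [414, 415, 416, 418, 416, 422, 422, 424, 425, 422, 415, 406, 440, 473, 497, 514, 511, 501, 486, 473, 453, 436, 416, 395, 370, 338, 320, 296, 301, 480, 555, 558, 559, 558, 556, 512, 478, 561, 568, 569, 568, 567, 569]
241 [415, 420, 419, 423, 425, 424, 423, 426, 422, 423, 403, 415, 455, 483, 508, 522, 515, 499, 488, 469, 451, 429, 413, 392, 368, 344, 318, 301, 281, 437, 549, 559, 562, 558, 555, 493, 501, 568, 573, 571, 569, 568, 567]
245 [418, 418, 416, 425, 425, 421, 426, 427, 423, 424, 405, 428, 461, 483, 503, 518, 516, 500, 481, 463, 444, 430, 408, 386, 370, 340, 323, 306, 280, 364, 511, 530, 529, 529, 518, 449, 492, 540, 552, 567, 566, 566, 566]
```

>>> carry_out([
  {"hand": 62,"dp": [-0.003,-0.002,0.12],"spin": 0},
  {"hand": 62,"dp": [-0.003,-0.002,0.24],"spin": 0},
  {"hand": 62,"dp": [-0.003,-0.002,0.34],"spin": 0},
  {"hand": 62,"dp": [-0.003,-0.002,0.42],"spin": 0},
  {"hand": 62,"dp": [-0.003,-0.002,0.48],"spin": 0},
  {"hand": 62,"dp": [-0.003,-0.002,0.52],"spin": 0},
  {"hand": 62,"dp": [-0.003,-0.002,0.54],"spin": 0},
  {"hand": 62,"dp": [-0.003,-0.002,0.54],"spin": 0},
  {"hand": 62,"dp": [-0.003,-0.002,0.54],"spin": 0},
])

```text
time: 16.3
ee_pos: [0.5142, 0.0255, -0.0288]
eef_rot: [0.999, 0.046, 0.001, 0.0]
ft_force: [0.1, 0.9, 0.7]
width: 0.0621
grip_force: 0.0
```

>>> carry_out([
  {"hand": 20,"dp": [0,0,0],"spin": 0},
  {"hand": 20,"dp": [0,0,0],"spin": 0},
  {"hand": 20,"dp": [0,0,0],"spin": 0},
  {"hand": 20,"dp": [0,0,0],"spin": 0},
  {"hand": 20,"dp": [0,0,0],"spin": 0},
  {"hand": 20,"dp": [0,0,0],"spin": 0},
  {"hand": 20,"dp": [0,0,0],"spin": 0},
], force=45)

```text
time: 17.0
ee_pos: [0.5135, 0.0262, -0.0295]
eef_rot: [0.999, 0.047, 0.0, -0.0]
ft_force: [-0.5, 4.0, 0.6]
width: 0.028
grip_force: 45.0
```

```bash
python3 - <<'E'
from h import *
s=read_state(); np.save("k0.npy",[s],allow_pickle=True); h=np.array([np.cos(.0940),np.sin(.0940),0])
print(s['time'],s['ee_pos'],s['width'],s['grip_force'],s['ft_force']); print(go(s,s['ee_pos']-.082*h,np.arctan(.0943)-np.pi/2))
E
```

```text
17.0 [ 0.513512    0.02616204 -0.02949459] 0.02796970182495818 45.000360421836376 [-0.52682656  3.99943635  0.55741081]
(array([-3.28e-01,  2.00e-04, -1.00e-04]), np.float64(-0.0002))
```

>>> carry_out([
  {"hand": 20,"dp": [-0.03,0,0],"spin": 0},
  {"hand": 20,"dp": [-0.06,0,0],"spin": 0},
  {"hand": 20,"dp": [-0.1,0,0],"spin": 0},
  {"hand": 20,"dp": [-0.14,0,0],"spin": 0},
  {"hand": 20,"dp": [-0.18,0,0],"spin": 0},
  {"hand": 20,"dp": [-0.22,0,0],"spin": 0},
  {"hand": 20,"dp": [-0.26,0,0],"spin": 0},
  {"hand": 20,"dp": [-0.29,0,0],"spin": 0},
  {"hand": 20,"dp": [-0.31,0,0],"spin": 0},
  {"hand": 20,"dp": [-0.328,0,0],"spin": 0},
  {"hand": 20,"dp": [-0.328,0,0],"spin": 0},
  {"hand": 20,"dp": [-0.328,0,0],"spin": 0},
  {"hand": 20,"dp": [-0.328,0,0],"spin": 0},
  {"hand": 20,"dp": [-0.328,0,0],"spin": 0},
])

```text
time: 18.4
ee_pos: [0.4333, 0.0186, -0.0294]
eef_rot: [0.999, 0.047, 0.002, -0.001]
ft_force: [7.2, 4.3, -9.9]
width: 0.0281
grip_force: 45.0
```

```bash
python3 - <<'E'
from h import *
s=read_state(); k=np.load("k0.npy",allow_pickle=True)[0]; h=np.array([np.cos(.0940),np.sin(.0940),0]); n=np.array([-h[1],h[0],0])
d=s['ee_pos']-k['ee_pos']; print(s['time'],'out',-d@h*1000,'side',d@n*1000,'z',d[2]*1000,s['width'],s['grip_force'],s['ft_force'],'along',s['ft_force']@h)
im=camera('wrist'); cv2.imwrite("pics/w7.png",im[:,:,::-1]); C=cam('wrist',s)
# profile along hex x, below table-edge level, at several lateral offsets, drawer-top plane z=.047
f0=np.array([.5422,.028,0])  # face centre when shut
g=cv2.cvtColor(im,cv2.COLOR_RGB2GRAY); L=[]
for lat in (-.10,-.08,-.06,.06,.08,.10):
    xs=np.arange(-.10,.03,.004); P=np.array([f0+h*x+n*lat+[0,0,.047] for x in xs]); q=proj(C,P)
    print(lat,[(round(x*1000),int(g[int(v),int(u)])) if 0<=u<640 and 0<=v<480 else None for x,(u,v) in zip(xs,q)])
E
```

```text
18.4 out 80.55511040937671 side 0.041978516839338495 z 0.07521760329311927 0.028122941693044457 44.99771296977997 [ 7.16630405  4.29394552 -9.9184002 ] along 7.537703349368057
-0.1 [(-100, 136), (-96, 138), (-92, 136), (-88, 136), (-84, 139), (-80, 102), (-76, 109), (-72, 150), (-68, 119), (-64, 64), (-60, 127), (-56, 127), (-52, 126), (-48, 127), None, None, None, None, None, None, None, None, None, None, None, None, None, None, None, None, None, None, None]
-0.08 [(-100, 34), (-96, 113), (-92, 145), (-88, 148), (-84, 148), (-80, 103), (-76, 113), (-72, 153), (-68, 123), (-64, 72), (-60, 69), (-56, 179), (-52, 178), (-48, 172), (-44, 166), (-40, 173), (-36, 174), (-32, 171), (-28, 168), (-24, 162), (-20, 155), (-16, 162), (-12, 35), (-8, 21), (-4, 39), (0, 39), None, None, None, None, None, None, None]
-0.06 [(-100, 28), (-96, 29), (-92, 32), (-88, 40), (-84, 48), (-80, 132), (-76, 154), (-72, 155), (-68, 126), (-64, 77), (-60, 74), (-56, 181), (-52, 181), (-48, 173), (-44, 167), (-40, 176), (-36, 179), (-32, 173), (-28, 172), (-24, 165), (-20, 160), (-16, 171), (-12, 42), (-8, 29),
[... 344 characters left out ...]
), (-4, 44), (0, 41), None, None, None, None, None, None, None]
0.08 [(-100, 14), (-96, 23), (-92, 28), (-88, 30), (-84, 34), (-80, 143), (-76, 155), (-72, 153), (-68, 120), (-64, 65), (-60, 63), (-56, 135), (-52, 130), (-48, 123), (-44, 128), (-40, 129), (-36, 126), (-32, 123), (-28, 123), (-24, 119), (-20, 123), (-16, 127), (-12, 27), (-8, 23), (-4, 51), (0, 36), None, None, None, None, None, None, None]
0.1 [(-100, 26), (-96, 27), (-92, 141), (-88, 140), (-84, 139), (-80, 140), (-76, 153), (-72, 152), (-68, 130), (-64, 59), (-60, 63), (-56, 64), (-52, 62), (-48, 63), (-44, 62), (-40, 67), None, None, None, None, None, None, None, None, None, None, None, None, None, None, None, None, None]
```

>>> carry_out([
  {"hand": 20,"dp": [-0.004,0,0],"spin": 0},
  {"hand": 20,"dp": [-0.007,0,0],"spin": 0},
  {"hand": 20,"dp": [-0.007,0,0],"spin": 0},
  {"hand": 20,"dp": [-0.007,0,0],"spin": 0},
  {"hand": 20,"dp": [-0.007,0,0],"spin": 0},
  {"hand": 20,"dp": [-0.007,0,0],"spin": 0},
])

```text
time: 19.05
ee_pos: [0.4317, 0.0185, -0.0294]
eef_rot: [0.999, 0.047, 0.002, -0.001]
ft_force: [7.3, 4.3, -9.8]
width: 0.0279
grip_force: 45.0
```

```bash
cat > k.py <<'E'
from h import *
s=read_state(); k=np.load("k0.npy",allow_pickle=True)[0]; h=np.array([np.cos(.0940),np.sin(.0940),0]); n=np.array([-h[1],h[0],0])
d=s['ee_pos']-k['ee_pos']; print(s['time'],'out',-d@h*1000,'side',d@n*1000,'z',d[2]*1000,s['width'],s['grip_force'],s['ft_force'].round(1))
im=camera('wrist'); C=cam('wrist',s); f0=np.array([.5422,.028,0]); g=cv2.cvtColor(im,cv2.COLOR_RGB2GRAY).astype(np.float32)
xs=np.arange(-.090,-.074,.0005)
for lat in (-.11,-.10,-.09,.09,.1,.11):
    q=proj(C,np.array([f0+h*x+n*lat+[0,0,.047] for x in xs])).astype(np.float32); v=cv2.remap(g,q[:,0].copy(),q[:,1].copy(),1).ravel(); e=np.abs(np.gradient(v)); print(lat,'face edge',xs[e.argmax()]*1000,e.max().round(1),end=' ')
# table edge in this view (z=.066) and tray/tile check
xs=np.arange(-.012,.012,.0005); print()
for lat in (-.09,-.07,.07,.09):
    q=proj(C,np.array([f0+h*x+n*lat+[0,0,.066] for x in xs])).astype(np.float32); v=cv2.remap(g,q[:,0].copy(),q[:,1].copy(),1).ravel(); print(lat,q[0].round(),q[-1].round(),v[::4].round().tolist())
E
python3 k.py
```

```text
19.05 out 82.17580833124681 side 0.035009092624857345 z 0.09436592413145789 0.027944146347687025 44.997689835727215 [ 7.3  4.3 -9.8]
-0.11 face edge -90.0 0.0 -0.1 face edge -76.49999999999999 16.0 -0.09 face edge -82.99999999999999 17.0 0.09 face edge -89.0 49.0 0.1 face edge -81.49999999999999 12.5 0.11 face edge -88.5 45.2 
-0.09 [692.  27.] [719. -88.] [0.0, 0.0, 0.0, 0.0, 0.0, 0.0, 0.0, 0.0, 0.0, 0.0, 0.0, 0.0]
-0.07 [610.  27.] [631. -88.] [24.0, 41.0, 40.0, 9.0, 0.0, 0.0, 0.0, 0.0, 0.0, 0.0, 0.0, 0.0]
0.07 [36. 28.] [ 16. -87.] [24.0, 41.0, 39.0, 33.0, 0.0, 0.0, 0.0, 0.0, 0.0, 0.0, 0.0, 0.0]
0.09 [-46.  28.] [-72. -87.] [0.0, 0.0, 0.0, 0.0, 0.0, 0.0, 0.0, 0.0, 0.0, 0.0, 0.0, 0.0]
```

The drawer is out 82 mm by both the tool travel (82.2) and the imaged face edge (about 82). The grip is firm and steady, so I'm handing the job in.

```bash
python3 -c "
from bench import *
print(close_job())"
```

```text
the job is handed in; nothing more can be done
None
```

The double six lies released in its bay, level with the other stacks, and the gripper holds the knob with the drawer out about 82 mm, at the mark; the job was handed in at about 19 s.

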